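Roll the lying tin into its sensing rest under the clear shelf

ROBOT

A 6-joint arm with a two-finger parallel gripper is mounted at the origin on the work surface. World frame = base frame: x ahead of the robot, y to its left, z up, the work surface at z = 0. Lengths are in mm, angles in rad, forces in N, time in s.
With the tool pointing down it reaches from about 300 to 875 mm from the base axis. Payload 6.4 kg.
Tool frame: the origin (TCP) lies at the very end of the fingers, on their centre line; the grasp point (between the pads) lies 19 mm behind it; x points along the fingers, z is the direction in which the jaws open and shut, and the axes are right-handed (so a half turn about x gives the same grasp; the last joint's range is limited). The gripper opens to 88 mm and grips with 3 to 60 N. Pads are 18 mm wide; open, the fingers measure 123 mm over their backs; the gripper's body (75 mm by 187 mm) begins 45 mm behind the grasp point.
Start: joints at [-1.478, 0.181, 1.607, -0, 1.354, -0.206], TCP at [169.281, -549.532, 238.714] pointing down, gripper open.
Joint ranges: [-2.99, 2.99], [-0.89, 2.07], [0.3, 2.58], [-1.14, 4.28], [0, 2.63], [-3.12, 3.12]. Speed limits (rad/s): [2.57, 2.57, 3.01, 3.14, 3.14, 3.14].

INTERFACE

Orientations are given as a unit quaternion [w, x, y, z].
In Python, from station import * gives the robot as it stands. The module is installed in compiled form; this text tells all that it offers.
- The arm moves only by the tool drive_tool, never from a script. Its argument "increments" is a list of rows, each an object with "delta_pos": the shift along the tool's x, y, z in mm, a list of three; "angular": the turn, a rotation vector about the tool's x, y, z in degrees, a list of three. A call has exactly 10 rows; each row shifts and turns the pose as measured when the row begins, along the tool's axes as they then stand; what a row does not reach is not made up. A row lasts 1/12 s, in which the tool goes at most 41.7 mm and 7.16 degrees, less where a joint would pass 70% of its speed; a pose out of reach is approached as far as the arm can. A call is refused whole if a number of a shift passes 41.7 or a number of a turn 7.16, either way. A call with a gripper value outside its range is refused whole. "grip" is the closure, from 0 (fully open) to 1 (shut), set as the call begins (left out, the last holds). The fingers move at their own pace and stop on an object; "force" is the grip in N (left out, the last holds). Time passes only in rows, so rows that do not move let the fingers close, or fill a call up. It gives the time, the measured TCP pose, the force and the opening at its end, in the units of the state.
- sense(): the state, without advancing time (a new reading comes with each control period).
- camera(name): name is "scene" or "side" or "wrist"; returns the picture (420x560x3 uint8, red, green, blue); there is no depth.
- camera_params(name): a dict with "fx", "fy", "cx", "cy" (pixels), "distortion" ([k1, k2, p1, p2, k3] as OpenCV has them; the pictures are not rectified), "extrinsics" (4x4, takes a point from camera to world coordinates); the wrist camera has in their place "T_tool_cam" (4x4, takes a point from camera to tool coordinates, whose origin is the TCP and whose axes are the tool frame's). Camera axes: x right, y down, z forward; pixel columns grow to the right and rows downward; lengths in mm; the calibration is good to about 2 mm. A picture is of the moment at which its call begins: read the wrist's pose just before it. camera_params takes no time and is no camera call.
- hand_in(): hands the job in, once; it reports no verdict.
The state is a dict: "time_s": time; "q": joint angles; "qvel": joint speeds; "joint_torque": joint torques, N m; "eef_pos": TCP position; "orientation": TCP orientation; "contact_force": force on the tool from outside, world axes, zero at the start; "moment": the same for the moment, N m; "opening": finger opening in mm.
Only numpy, scipy, OpenCV 4.12 (cv2) and the standard library are available. Lean on these libraries where they do the work, as an engineer would, in place of code of your own. Each camera call takes 0.05 s, during which the arm holds its last target.

TASK

Roll the lying tin along its lane, away from you, until it drops into the rest between the two cross ribs under the clear shelf and its weight holds down the plate there; it must stay lying there square and still. Push it gently, keep it rolling on the lane rather than lifting it, and never let it run on over the far rib onto the second plate. Leave the other tins and the carton where they stand.

Things in the scene. Friction and masses are not known exactly. Their poses are not given: they have to be found in the camera images.
- tin: The loose lying tin: closed cylinder, 76 mm diameter, 120 mm long, paper band, 0.3 to 0.65 kg, rolls freely. Origin at its centre; its y axis is the cylinder's axis (x and z turn as it rolls). On the lane floor its origin is 50 mm above the counter. Push below its mid-height: a finger's friction on its rising back can bind it.
- bay: Fixed wooden bay, 320 x 320 mm, base 12 mm thick (its top is the lane floor). Origin: centre of its underside; x runs along the lane, away from the robot, y across. The lane is 136 mm wide between steel guides 8 mm thick that rise 22 mm above its floor. A stop 45 mm high closes its back at x = 148 mm.
- lane_mouth (a point): Front end of the lane, on its centre line at floor height, at bay x = -148 mm, axes as the bay's. On the robot's side of it a lip 8 mm thick stands 8 mm above the lane floor.
- board_edge (a point): Middle of the lower front edge of the fixed clear shelf board, 145 mm above the counter, at bay x = 0, axes as the bay's. The board is 8 mm thick, reaches 160 mm back from here and 160 mm to each side, on four 12 mm posts at y = -150 and 150 mm, 12 and 148 mm back. An upright gripper has no room under it: slope the fingers forward, about 45 degrees.
- seat_plate (a joint): Sprung grey plate between two fixed rounded cross ribs on the lane floor, 36 mm apart (near 3 mm high, far 5 mm). Value: metres pressed, 0 = up 3 mm, over 0.002 = the tin is in. The rest's middle is clipped anywhere 30 to 65 mm behind the board's edge: see it through the board, or feel it: 3 to 12 N to push the tin over the near rib, then it drops forward by itself into 2 to 3 mm of play.
- far_plate (a joint): A like sprung plate 38 mm behind the middle of the seat plate, past the far rib. Value: metres pressed, 0 = up (3 mm above the floor); pressed means that the tin has overrun.
- squat_tin: Bystander: standing tin, 86 mm diameter, 70 mm high, on the shelf board. Origin at the centre of its underside.
- tall_tin: Bystander: standing tin, 72 mm diameter, 110 mm high, on the shelf board. Origin at the centre of its underside.
- counter_tin: Bystander: standing tin, 80 mm diameter, 120 mm high, on the counter to the bay's left (+y). Origin at the centre of its underside.
- carton: Bystander: closed carton 70 x 110 x 50 mm on the counter to the bay's right (-y). Origin at the centre of its underside.
Not all that is in view belongs to the job. What is shaped like the tin but purple is not meant.

How it is judged:
By the outcome, as a careful person would: the job done as asked, in the order asked, and still so for the second after the job is handed in, with the robot touching nothing.
It also fails if it takes over 45 s, if anything falls off the work surface, if the arm or the gripper's body presses on something with over 40 N, if the wrist force passes 120 N, or if a joint passes its speed limit or range.

## Working session

There is one attempt and no reset: what is moved stays moved. The work goes in short steps, Python scripts to look and compute and a tool call to move; the robot and the scene stay as the last step left them, time stands still between calls to the robot, and variables do not carry over. Pictures are saved under pics/ and viewed, and the job is handed in when it is done.

Besides the shell and the picture viewer there is one more tool, called after "Emit:" as name(argument=value, ...) on one line, values as JSON. drive_tool: Moves the arm, as the interface text tells. Its arguments: {"type":"object","properties":{"increments":{"type":"array"},"grip":{"type":"number"},"force":{"type":"number"}},"required":["increments"]}

```bash
mkdir -p pics; python3 - <<'E'
from station import *
import cv2
s=sense();print(s)
for n in("scene","side","wrist"):
    cv2.imwrite(f"pics/{n}0.png",camera(n)[:,:,::-1]); print(n,camera_params(n))
E
```

```text
{'time_s': 0.0, 'q': array([-1.47833097e+00,  1.81573578e-01,  1.60800606e+00,  1.14819800e-05,
        1.35381467e+00, -2.06295300e-01]), 'qvel': array([ 0.00149954, -0.0004948 , -0.00186285, -0.00039525,  0.00069077,
       -0.00011968]), 'joint_torque': array([ 3.42439544e-04, -4.33872271e+01, -3.41848075e+01,  7.01469462e-02,
        3.85283399e-02, -1.37604725e-04]), 'eef_pos': array([ 169.21450469, -548.96719915,  237.79279944]), 'orientation': array([ 0.56842259,  0.42049753,  0.56926479, -0.41954164]), 'contact_force': array([ 0.16343324,  0.83132537, -0.30417565]), 'moment': array([0.01392278, 0.01533769, 0.00836222]), 'opening': 87.85908120196866}
scene {'fx': 388.31910477553987, 'fy': 388.31910477553987, 'cx': 279.98392147952336, 'cy': 209.28929982022458, 'distortion': array([-0.10777117,  0.        ,  0.        ,  0.        ,  0.        ]), 'extrinsics': array([[ 2.16353248e-01,  9.13242520e-01, -3.45223654e-01,
         8.03699509e+02],
       [ 9.76252378e-01, -2.06372880e-01,  6.58902815e-02,
        -1.37617904e+01],
       [-1.10709930e-02, -3.51280989e-01, -9.362046
[... 523 characters left out ...]
, -6.37834712e-01, -7.70067071e-01,
         7.44735559e+02],
       [ 0.00000000e+00,  0.00000000e+00,  0.00000000e+00,
         1.00000000e+00]])}
wrist {'fx': 367.3944089185033, 'fy': 367.3944089185033, 'cx': 277.2546089663204, 'cy': 215.31331752346878, 'distortion': array([-0.05177814,  0.        ,  0.        ,  0.        ,  0.        ]), 'T_tool_cam': array([[ 9.40004225e-04, -3.13676280e-01,  9.49529519e-01,
        -1.46442625e+02],
       [-5.68101617e-04, -9.49529953e-01, -3.13675861e-01,
         8.13683931e+01],
       [ 9.99999397e-01, -2.44572621e-04, -1.07076217e-03,
        -6.23107140e-01],
       [ 0.00000000e+00,  0.00000000e+00,  0.00000000e+00,
         1.00000000e+00]])}
```

View pics/scene0.png

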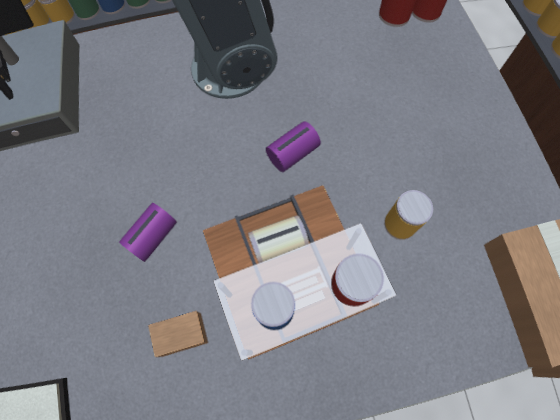

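View pics/side0.png

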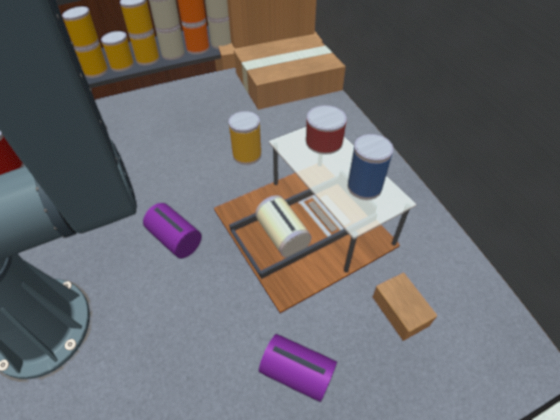

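View pics/wrist0.png

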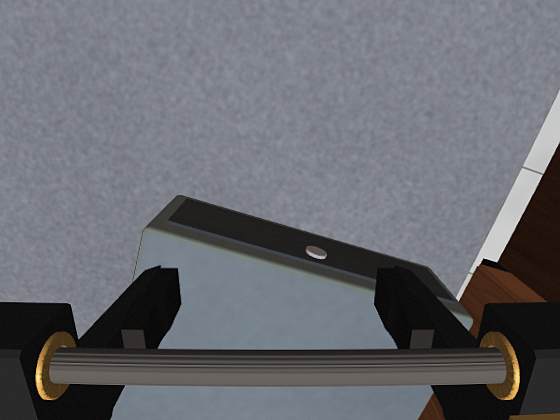

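```bash
python3 - <<'E'
import cv2
a=cv2.imread("pics/scene0.png")[175:365,190:410];cv2.imwrite("pics/sc_crop.png",cv2.resize(a,None,fx=3.1,fy=3.1,interpolation=cv2.INTER_CUBIC))
a=cv2.imread("pics/side0.png")[110:315,205:425];cv2.imwrite("pics/si_crop.png",cv2.resize(a,None,fx=2.9,fy=2.9,interpolation=cv2.INTER_CUBIC))
E
```

```text
(no output)
```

View pics/sc_crop.png

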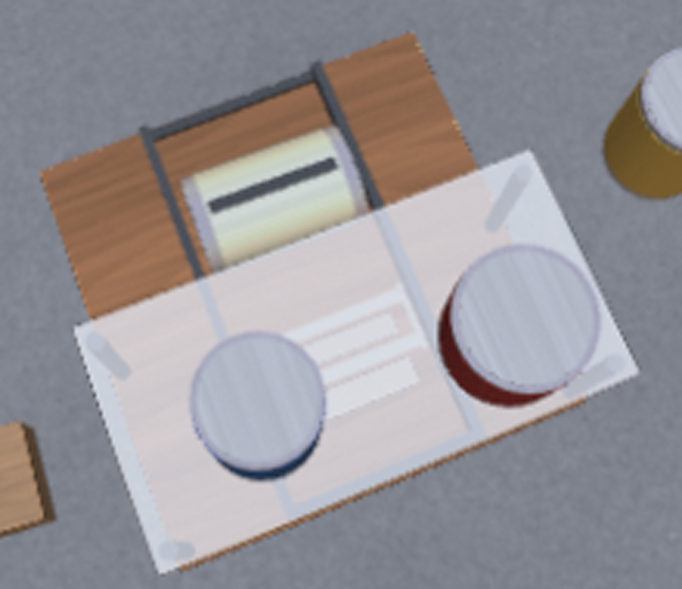

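View pics/si_crop.png

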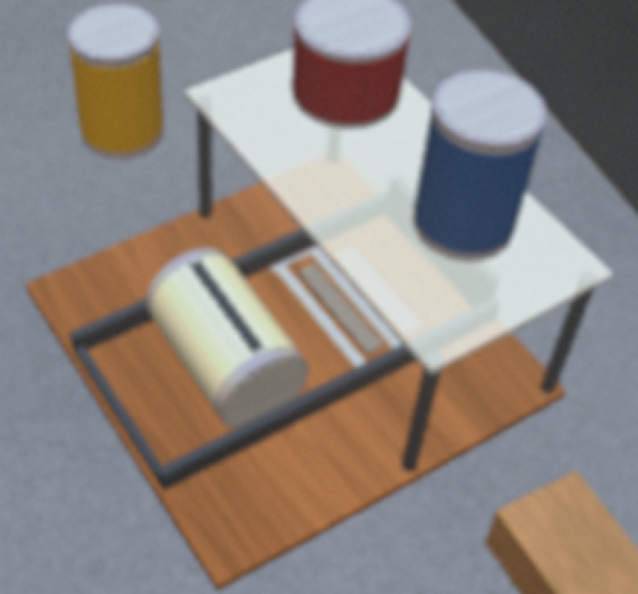

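```bash
cat > h.py <<'E'
from station import *
import numpy as np, cv2
def ray(n,px,T=None):
    p=camera_params(n);K=np.array([[p['fx'],0,p['cx']],[0,p['fy'],p['cy']],[0,0,1]])
    u=cv2.undistortPoints(np.array([[px]],float),K,p['distortion'])[0,0]
    E=p['extrinsics'] if T is None else T
    return E[:3,3],E[:3,:3]@np.array([u[0],u[1],1])
def on(n,px,z):
    o,d=ray(n,px);return o+d*(z-o[2])/d[2]
def sc(x,y):return ((x+.5)/3.1-.5+190,(y+.5)/3.1-.5+175)
def si(x,y):return ((x+.5)/2.9-.5+205,(y+.5)/2.9-.5+110)
E
python3 - <<'E'
from h import *
np.set_printoptions(precision=1,suppress=True)
P={}
for nm,n,c,z in [("FR","scene",sc(42,172),12),("FL","scene",sc(415,35),12),("BdFR","scene",sc(77,325),153),("BdFL","scene",sc(530,150),153),("BdBL","scene",sc(637,372),153),("BdBR","scene",sc(160,573),153),
 ("sFL","side",si(27,286),12),("sFR","side",si(220,585),12),("sBR","side",si(563,395),12),("sBdFL","side",si(187,92),153),("sBdFR","side",si(430,370),153),("sBdBR","side",si(610,272),153),
 ("lipR","scene",sc(148,132),34),("lipL","scene",sc(318,67),34)]:
    P[nm]=on(n,c,z);print(nm,P[nm])
def d(a,b):v=P[b]-P[a];return np.linalg.norm(v),np.degrees(np.arctan2(v[1],v[0]))
for a,b in [("FR","FL"),("BdFR","BdFL"),("BdBR","BdBL"),("BdFR","BdBR"),("BdFL","BdBL"),("sFR","sFL"),("sFR","sBR"),("sBdFR","sBdFL"),("sBdFR","sBdBR")]:print(a,b,d(a,b))
E
```

```text
FR [ 486.5 -144.    12. ]
FL [437.8 169.2  12. ]
BdFR [ 641.4 -117.1  153. ]
BdFL [592.4 193.3 153. ]
BdBL [747.5 217.7 153. ]
BdBR [798.4 -93.8 153. ]
sFL [433.6 164.1  12. ]
sFR [ 485.6 -147.8   12. ]
sBR [793.6 -98.9  12. ]
sBdFL [591.3 190.2 153. ]
sBdFR [ 640.8 -121.3  153. ]
sBdBR [797.  -94.2 153. ]
lipR [480.3 -55.8  34. ]
lipL [456.6  83.7  34. ]
FR FL (np.float64(316.9989452844143), np.float64(98.83507394546763))
BdFR BdFL (np.float64(314.31536677203457), np.float64(98.96744938030021))
BdBR BdBL (np.float64(315.7212030126818), np.float64(99.29064734494106))
BdFR BdBR (np.float64(158.74861573570664), np.float64(8.434643512401312))
BdFL BdBL (np.float64(156.96083758780375), np.float64(8.939924747253764))
sFR sFL (np.float64(316.1215190713186), np.float64(99.45590790370646))
sFR sBR (np.float64(311.8517099916523), np.float64(9.011919395934703))
sBdFR sBdFL (np.float64(315.3843759486996), np.float64(99.02865883477315))
sBdFR sBdBR (np.float64(158.49409339744676), np.float64(9.831257464161366))
```

```bash
cat >> h.py <<'E'
C=np.array([617.5,36,0]);yaw=np.radians(9.0)
B=np.array([[np.cos(yaw),-np.sin(yaw),0],[np.sin(yaw),np.cos(yaw),0],[0,0,1]])
def bay(p):return B.T@(np.asarray(p)-C)
def wor(b):return C+B@np.asarray(b,float)
E
python3 - <<'E'
from h import *
np.set_printoptions(precision=1,suppress=True)
for nm,n,c,z in [("near rib a","side",si(278,268),15),("near rib b","side",si(362,362),15),("far rib a","side",si(316,247),17),("far rib b","side",si(399,345),17),
 ("seat a","side",si(310,265),15),("seat b","side",si(373,347),15),("far a","side",si(350,250),15),("far b","side",si(410,315),15),
 ("near rib a","scene",sc(405,292),15),("near rib b","scene",sc(287,333),15),("far rib a","scene",sc(420,343),17),("seat L","scene",sc(395,324),15),("seat R","scene",sc(312,353),15),("farL","scene",sc(415,370),15),("farR","scene",sc(330,403),15),
 ]: print(nm,n,bay(on(n,c,z)))
# tin silhouette in both by colour
for n in("scene","side"):
    a=cv2.imread(f"pics/{n}0.png");h=cv2.cvtColor(a,cv2.COLOR_BGR2HSV)
    m=cv2.inRange(h,(22,20,140),(45,255,255))
    k,l,st,ce=cv2.connectedComponentsWithStats(m)
    for i in range(1,k):
        if st[i,4]>150:print(n,st[i],ce[i])
E
```

```text
near rib a side [29.5 62.  15. ]
near rib b side [ 33.9 -55.1  15. ]
far rib a side [69.3 64.1 17. ]
far rib b side [ 68.1 -57.6  17. ]
seat a side [54.6 51.  15. ]
seat b side [ 50.1 -47.4  15. ]
far a side [93.6 47.8 15. ]
far b side [ 95.3 -36.2  15. ]
near rib a scene [33.9 67.6 15. ]
near rib b scene [ 29.9 -25.7  15. ]
far rib a scene [73.4 62.4 17. ]
seat L scene [53.3 51.1 15. ]
seat R scene [ 50.4 -14.1  15. ]
farL scene [90.  51.4 15. ]
farR scene [ 89.  -15.5  15. ]
scene [253 218  43  17 188] [273.7 225.9]
scene [261 238  43  23 341] [282.  248.8]
side [300 166  33  20 355] [315.5 174.5]
side [319 186  47  35 499] [343.5 202.1]
side [277 197  28  33 214] [290.3 213.2]
side [257 207  28  39 454] [270.4 225.6]
```

```bash
python3 - <<'E'
from h import *
np.set_printoptions(precision=1,suppress=True)
for c in [(277,197),(199,226),(353,168)]: print(bay(on("scene",sc(*c),50)))
for c in [(228,337),(185,276),(270,395)]: print(bay(on("side",si(*c),50)))
# triangulate centre
o1,d1=ray("scene",sc(277,197));o2,d2=ray("side",si(228,337))
t=np.linalg.lstsq(np.c_[d1,-d2],o2-o1,rcond=None)[0];print(bay(o1+d1*t[0]),bay(o2+d2*t[1]))
E
```

```text
[-60.6   2.4  50. ]
[-61.1 -58.8  50. ]
[-60.6  63.1  50. ]
[-58.4  -2.5  50. ]
[-56.5  67.9  50. ]
[-59.4 -64.6  50. ]
[-60.8   2.5  49.3] [-57.7  -1.3  48.1]
```

```bash
python3 - <<'E'
from h import *
from scipy.spatial.transform import Rotation as R
np.set_printoptions(precision=3,suppress=True)
s=sense();q=s['orientation'];r=R.from_quat(np.r_[q[1:],q[0]]);print(r.as_matrix().T)
for sg in(1,-1):
    x=B@np.array([1,0,-1])/2**.5;z=B@np.array([0,sg,0]);y=np.cross(z,x)
    t=R.from_matrix(np.c_[x,y,z]);print(sg,np.degrees((r.inv()*t).as_rotvec()))
for b in [(-115,0,250),(-115,0,32),(10,0,32)]:print(wor(b))
print(on("scene",(293,147),38),on("scene",(410,215),120),s['time_s'])
E
```

```text
[[-0.     0.001 -1.   ]
 [ 0.956  0.294  0.   ]
 [ 0.294 -0.956 -0.001]]
1 [-159.338  -65.984   -4.793]
-1 [ 7.669 -3.262 44.913]
[503.916  18.01  250.   ]
[503.916  18.01   32.   ]
[627.377  37.564  32.   ]
[326.594 116.035  38.   ] [589.477 312.863 120.   ] 0.15
```

Emit:
drive_tool(increments=[{"delta_pos":[0,15,-14],"angular":[0,0,0]},{"delta_pos":[0,28,-25],"angular":[0,0,0]},{"delta_pos":[0,28,-25],"angular":[0,0,0]},{"delta_pos":[0,28,-25],"angular":[0,0,0]},{"delta_pos":[0,28,-25],"angular":[0,0,0]},{"delta_pos":[0,28,-25],"angular":[0,0,0]},{"delta_pos":[0,28,-25],"angular":[0,0,0]},{"delta_pos":[0,28,-25],"angular":[0,0,0]},{"delta_pos":[0,28,-25],"angular":[0,0,0]},{"delta_pos":[0,28,-25],"angular":[0,0,0]}], grip=0.4)

```text
time_s: 0.98
eef_pos: [356.2, -234.2, 234.9]
orientation: [0.565, 0.424, 0.567, -0.423]
contact_force: [1.0, 0.0, -0.1]
opening: 52.9
```

Emit:
drive_tool(increments=[{"delta_pos":[0,28,-25],"angular":[0,0,0]},{"delta_pos":[0,28,-25],"angular":[0,0,0]},{"delta_pos":[0,28,-25],"angular":[0,0,0]},{"delta_pos":[0,28,-25],"angular":[0,0,0]},{"delta_pos":[0,28,-25],"angular":[0,0,0]},{"delta_pos":[0,28,-25],"angular":[0,0,0]},{"delta_pos":[0,22,-22],"angular":[0,0,0]},{"delta_pos":[0,15,-15],"angular":[0,0,0]},{"delta_pos":[0,0,0],"angular":[1,0,6]},{"delta_pos":[0,0,0],"angular":[1,0,7]}])

```text
time_s: 1.82
eef_pos: [509.2, 25.7, 232.7]
orientation: [0.603, 0.494, 0.511, -0.362]
contact_force: [0.2, -0.4, 0.1]
opening: 52.8
```

Emit:
drive_tool(increments=[{"delta_pos":[0,0,0],"angular":[1,-0.5,7]},{"delta_pos":[0,0,0],"angular":[1,-0.5,7]},{"delta_pos":[0,0,0],"angular":[1,-0.5,7]},{"delta_pos":[0,0,0],"angular":[1,-0.5,7]},{"delta_pos":[0,0,0],"angular":[1,-0.5,4]},{"delta_pos":[0,0,0],"angular":[0,0,0]},{"delta_pos":[0,0,0],"angular":[0,0,0]},{"delta_pos":[0,0,0],"angular":[0,0,0]},{"delta_pos":[0,0,0],"angular":[0,0,0]},{"delta_pos":[0,0,0],"angular":[0,0,0]}])

```text
time_s: 2.65
eef_pos: [507.7, 26.6, 231.1]
orientation: [0.67, 0.635, 0.322, -0.213]
contact_force: [0.3, -1.1, 0.1]
opening: 52.8
```

```bash
cat >> h.py <<'E'
from scipy.spatial.transform import Rotation as R
np.set_printoptions(precision=2,suppress=True)
def rep(goal=None):
    s=sense();q=s['orientation'];r=R.from_quat(np.r_[q[1:],q[0]])
    x=B@np.array([1,0,-1])/2**.5;z=B@np.array([0,-1.,0]);y=np.cross(z,x)
    t=R.from_matrix(np.c_[x,y,z])
    print("t",round(s['time_s'],2),"bay",bay(s['eef_pos']),"rot err(tool deg)",np.degrees((r.inv()*t).as_rotvec()),"F bay",B.T@s['contact_force'],"open",round(s['opening'],1))
    print("bay x,y,z axes in tool:",*[r.inv().apply(B[:,i]) for i in range(3)])
    if goal is not None:print("tool shift to goal",r.inv().apply(wor(goal)-s['eef_pos']))
    return s,r
E
python3 - <<'E'
from h import *
rep((-120,0,120))
cv2.imwrite("pics/wrist1.png",camera("wrist")[:,:,::-1])
cv2.imwrite("pics/side1.png",camera("side")[:,:,::-1])
E
```

```text
t 2.65 bay [-109.93    7.87  231.12] rot err(tool deg) [-0.34 -0.72 -0.49] F bay [ 0.13 -1.14  0.12] open 52.8
bay x,y,z axes in tool: [0.71 0.7  0.  ] [ 0.01 -0.01 -1.  ] [-0.7   0.71 -0.01]
tool shift to goal [ 70.61 -86.25   9.27]
```

View pics/wrist1.png

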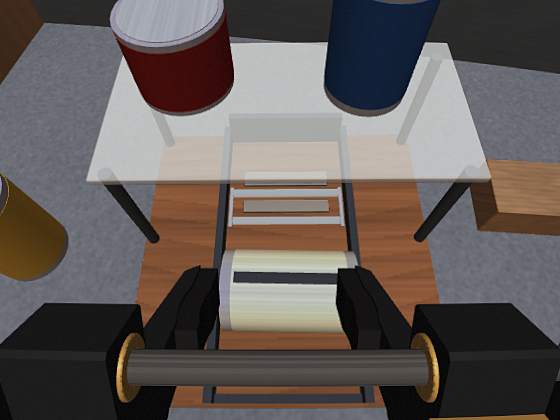

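View pics/side1.png

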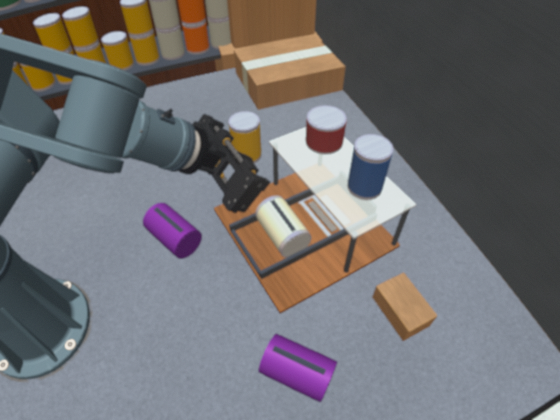

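Emit:
drive_tool(increments=[{"delta_pos":[5,-15,2],"angular":[0,0,0]},{"delta_pos":[9,-18,2],"angular":[0,-0.7,0]},{"delta_pos":[14,-18,2],"angular":[0,0,0]},{"delta_pos":[15,-16,1],"angular":[0,0,0]},{"delta_pos":[15,-16,1],"angular":[0,0,0]},{"delta_pos":[15,-16,0],"angular":[0,0,0]},{"delta_pos":[12,-13,0],"angular":[0,0,0]},{"delta_pos":[10,-10,0],"angular":[0,0,0]},{"delta_pos":[8,-8,0],"angular":[0,0,0]},{"delta_pos":[0,0,0],"angular":[0,0,0]}])

```text
time_s: 3.58
eef_pos: [498.8, 12.8, 65.7]
orientation: [0.676, 0.63, 0.315, -0.215]
contact_force: [-0.7, 1.2, -1.1]
opening: 52.8
```

```bash
python3 - <<'E'
from h import *
s,r=rep((-122,0,33))
cv2.imwrite("pics/wrist2.png",camera("wrist")[:,:,::-1])
E
```

```text
t 3.58 bay [-120.87   -4.37   65.75] rot err(tool deg) [ 0.27  0.33 -0.77] F bay [-0.48  1.34 -1.11] open 52.8
bay x,y,z axes in tool: [ 0.72  0.7  -0.  ] [-0.01  0.   -1.  ] [-0.7   0.72  0.01]
tool shift to goal [ 22.01 -24.23  -4.61]
```

View pics/wrist2.png

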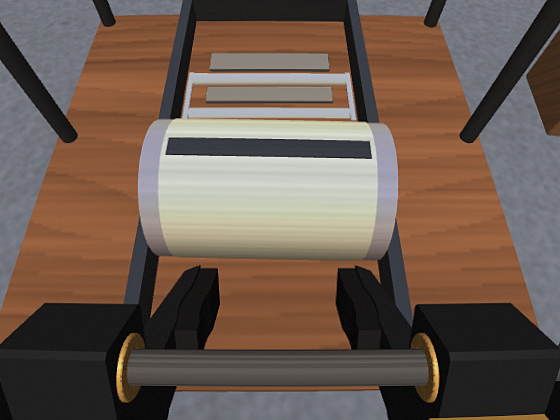

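Emit:
drive_tool(increments=[{"delta_pos":[5,-6,-1],"angular":[0,0,0]},{"delta_pos":[5,-6,-1],"angular":[0,0,-0.7]},{"delta_pos":[5,-6,-1],"angular":[0,0,0]},{"delta_pos":[5,-5,-1],"angular":[0,0,0]},{"delta_pos":[2,-1,0],"angular":[0,0,0]},{"delta_pos":[1.5,1.5,0],"angular":[0,0,0]},{"delta_pos":[1.5,1.5,0],"angular":[0,0,0]},{"delta_pos":[1.5,1.5,0],"angular":[0,0,0]},{"delta_pos":[1.5,1.5,0],"angular":[0,0,0]},{"delta_pos":[0,0,0],"angular":[0,0,0]}])

```text
time_s: 4.47
eef_pos: [513.9, 16.7, 40.2]
orientation: [0.678, 0.627, 0.317, -0.215]
contact_force: [0.7, -0.1, -0.1]
opening: 52.8
```

```bash
python3 - <<'E'
from h import *
s,r=rep((-100,0,33))
cv2.imwrite("pics/wrist3.png",camera("wrist")[:,:,::-1])
cv2.imwrite("pics/side3.png",cv2.resize(camera("side")[110:315,205:425,::-1],None,fx=2.9,fy=2.9))
E
```

```text
t 4.47 bay [-105.35   -2.83   40.16] rot err(tool deg) [ 0.64  0.33 -0.59] F bay [ 0.71 -0.18 -0.08] open 52.8
bay x,y,z axes in tool: [0.71 0.7  0.  ] [-0.01  0.01 -1.  ] [-0.7   0.71  0.01]
tool shift to goal [ 8.81 -1.34 -2.9 ]
```

View pics/wrist3.png

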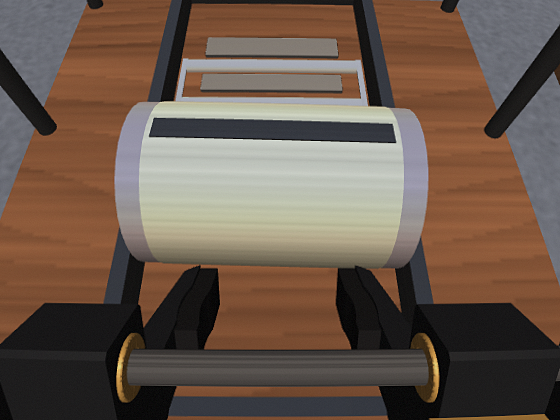

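View pics/side3.png

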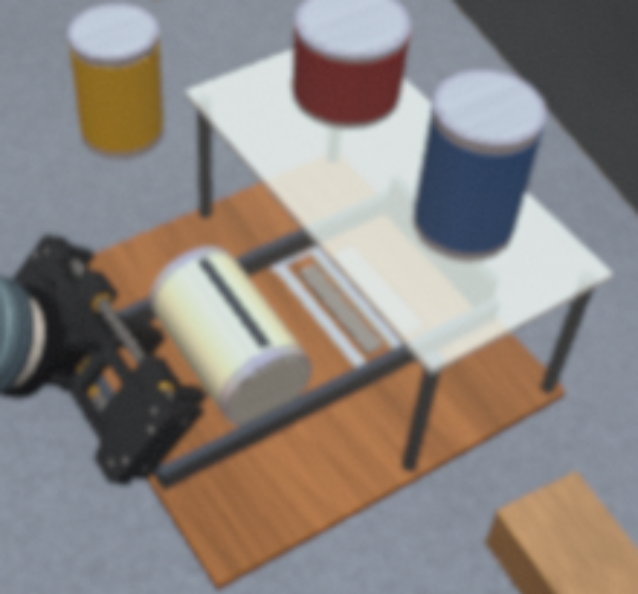

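Emit:
drive_tool(increments=[{"delta_pos":[-1,-8,-1],"angular":[0,0,0]},{"delta_pos":[2,-6,-1],"angular":[0,0,0]},{"delta_pos":[3,-3,-1],"angular":[0,0,0]},{"delta_pos":[2,-1,-1],"angular":[0,0,0]},{"delta_pos":[0,0,0],"angular":[0.6,0.3,-0.6]},{"delta_pos":[0,0,0],"angular":[0,0,0]},{"delta_pos":[2,2,0],"angular":[0,0,0]},{"delta_pos":[2,2,0],"angular":[0,0,0]},{"delta_pos":[2,2,0],"angular":[0,0,0]},{"delta_pos":[2,2,0],"angular":[0,0,0]}])

```text
time_s: 5.4
eef_pos: [516.7, 21.0, 23.4]
orientation: [0.673, 0.63, 0.32, -0.218]
contact_force: [-0.5, -1.1, -0.2]
opening: 52.8
```

```bash
python3 - <<'E'
from h import *
s,r=rep((-80,0,33))
cv2.imwrite("pics/wrist4.png",camera("wrist")[:,:,::-1])
E
```

```text
t 5.4 bay [-101.93    0.96   23.38] rot err(tool deg) [ 0.09  0.09 -0.08] F bay [-0.7  -0.95 -0.16] open 52.8
bay x,y,z axes in tool: [ 0.71  0.71 -0.  ] [-0.  0. -1.] [-0.71  0.71  0.  ]
tool shift to goal [ 8.74 22.29  0.98]
```

View pics/wrist4.png

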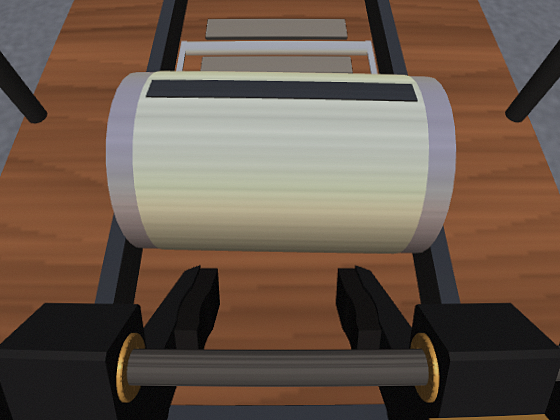

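Emit:
drive_tool(increments=[{"delta_pos":[0,4,0.3],"angular":[0,0,0]},{"delta_pos":[0,4,0.3],"angular":[0,0,0]},{"delta_pos":[1.5,2.5,0.3],"angular":[0,0,0]},{"delta_pos":[2,2,0],"angular":[0,0,0]},{"delta_pos":[2,2,0],"angular":[0,0,0]},{"delta_pos":[2,2,0],"angular":[0,0,0]},{"delta_pos":[2,2,0],"angular":[0,0,0]},{"delta_pos":[2,2,0],"angular":[0,0,0]},{"delta_pos":[2,2,0],"angular":[0,0,0]},{"delta_pos":[2,2,0],"angular":[0,0,0]}])

```text
time_s: 6.28
eef_pos: [548.2, 25.0, 30.9]
orientation: [0.674, 0.629, 0.32, -0.218]
contact_force: [-0.0, 0.4, -0.3]
opening: 52.7
```

```bash
python3 - <<'E'
from h import *
s,r=rep((-50,0,28))
cv2.imwrite("pics/wrist5.png",camera("wrist")[:,:,::-1])
cv2.imwrite("pics/side5.png",cv2.resize(camera("side")[110:315,205:425,::-1],None,fx=2.9,fy=2.9))
E
```

```text
t 6.28 bay [-70.12   0.01  30.86] rot err(tool deg) [ 0.13  0.1  -0.13] F bay [ 0.04  0.44 -0.28] open 52.7
bay x,y,z axes in tool: [0.71 0.71 0.  ] [-0.  0. -1.] [-0.71  0.71  0.  ]
tool shift to goal [16.27 12.17  0.01]
```

View pics/wrist5.png

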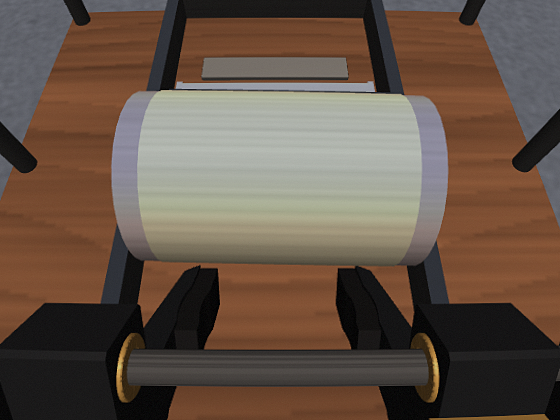

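View pics/side5.png

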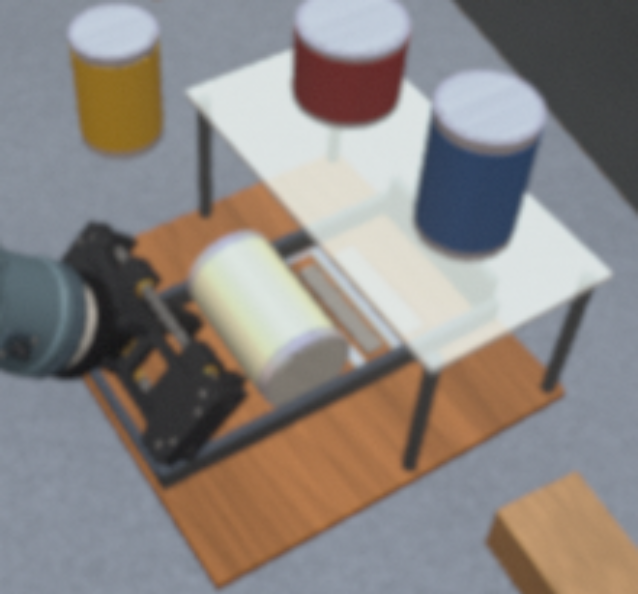

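Emit:
drive_tool(increments=[{"delta_pos":[2.5,1.5,0],"angular":[0,0,0]},{"delta_pos":[2.5,1.5,0],"angular":[0,0,0]},{"delta_pos":[2,2,0],"angular":[0,0,0]},{"delta_pos":[2,2,0],"angular":[0,0,0]},{"delta_pos":[2,2,0],"angular":[0,0,0]},{"delta_pos":[2,2,0],"angular":[0,0,0]},{"delta_pos":[2,2,0],"angular":[0,0,0]},{"delta_pos":[2,2,0],"angular":[0,0,0]},{"delta_pos":[2,2,0],"angular":[0,0,0]},{"delta_pos":[1.5,1.5,0],"angular":[0,0,0]}])

```text
time_s: 7.22
eef_pos: [578.0, 29.9, 29.1]
orientation: [0.674, 0.629, 0.32, -0.218]
contact_force: [0.5, 0.2, 0.8]
opening: 52.9
```

```bash
python3 - <<'E'
from h import *
s,r=rep((-20,0,28))
cv2.imwrite("pics/wrist6.png",camera("wrist")[:,:,::-1])
cv2.imwrite("pics/side6.png",cv2.resize(camera("side")[110:315,205:425,::-1],None,fx=2.9,fy=2.9))
E
```

```text
t 7.22 bay [-39.98   0.13  29.08] rot err(tool deg) [ 0.11  0.09 -0.11] F bay [0.54 0.13 0.8 ] open 52.9
bay x,y,z axes in tool: [0.71 0.71 0.  ] [-0.  0. -1.] [-0.71  0.71  0.  ]
tool shift to goal [14.92 13.33  0.13]
```

View pics/wrist6.png

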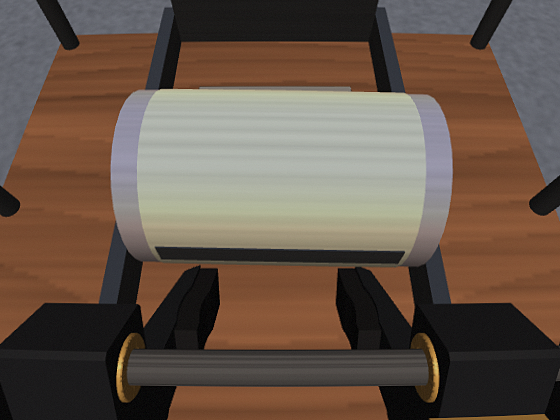

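View pics/side6.png

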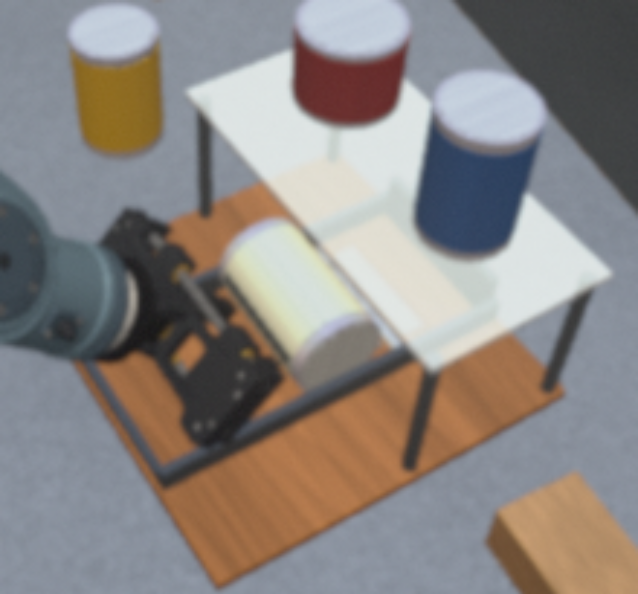

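Emit:
drive_tool(increments=[{"delta_pos":[1.5,1.5,0],"angular":[0,0,0]},{"delta_pos":[1.3,1.3,0],"angular":[0,0,0]},{"delta_pos":[1.3,1.3,0],"angular":[0,0,0]},{"delta_pos":[1.3,1.3,0],"angular":[0,0,0]},{"delta_pos":[1.3,1.3,0],"angular":[0,0,0]},{"delta_pos":[1.3,1.3,0],"angular":[0,0,0]},{"delta_pos":[1,1,0],"angular":[0,0,0]},{"delta_pos":[1,1,0],"angular":[0,0,0]},{"delta_pos":[1,1,0],"angular":[0,0,0]},{"delta_pos":[1,1,0],"angular":[0,0,0]}])

```text
time_s: 8.15
eef_pos: [593.5, 32.6, 27.0]
orientation: [0.673, 0.629, 0.321, -0.22]
contact_force: [-6.0, -1.9, 1.4]
opening: 53.0
```

```bash
python3 - <<'E'
from h import *
s,r=rep((-20,0,28))
cv2.imwrite("pics/wrist7.png",camera("wrist")[:,:,::-1])
E
```

```text
t 8.15 bay [-24.19   0.42  27.04] rot err(tool deg) [0.04 0.14 0.21] F bay [-6.24 -0.98  1.44] open 53.0
bay x,y,z axes in tool: [ 0.7   0.71 -0.  ] [-0.  0. -1.] [-0.71  0.7   0.  ]
tool shift to goal [2.27 3.65 0.41]
```

View pics/wrist7.png

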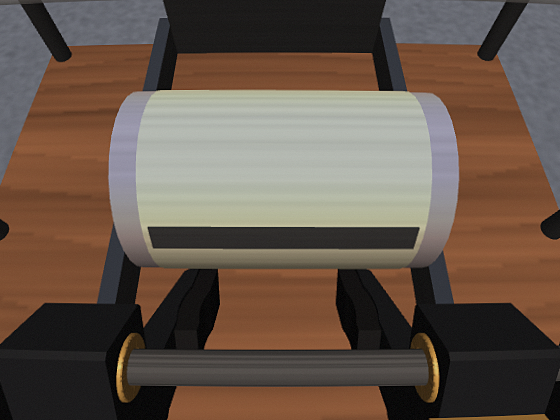

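Emit:
drive_tool(increments=[{"delta_pos":[0.8,1,0],"angular":[0,0,0]},{"delta_pos":[0.8,1,0],"angular":[0,0,0]},{"delta_pos":[0.8,1,0],"angular":[0,0,0]},{"delta_pos":[0.8,1,0],"angular":[0,0,0]},{"delta_pos":[0.8,1,0],"angular":[0,0,0]},{"delta_pos":[0.8,1,0],"angular":[0,0,0]},{"delta_pos":[0.8,1,0],"angular":[0,0,0]},{"delta_pos":[0.8,1,0],"angular":[0,0,0]},{"delta_pos":[0.8,1,0],"angular":[0,0,0]},{"delta_pos":[0.8,1,0],"angular":[0,0,0]}])

```text
time_s: 9.03
eef_pos: [597.2, 35.2, 20.1]
orientation: [0.669, 0.627, 0.327, -0.228]
contact_force: [-4.6, -0.5, 0.5]
opening: 53.0
```

```bash
python3 - <<'E'
from h import *
s,r=rep()
cv2.imwrite("pics/wrist8.png",camera("wrist")[:,:,::-1])
E
```

```text
t 9.03 bay [-20.19   2.44  20.08] rot err(tool deg) [-0.16  0.19  1.37] F bay [-4.65  0.25  0.53] open 53.0
bay x,y,z axes in tool: [ 0.69  0.72 -0.  ] [-0. -0. -1.] [-0.72  0.69  0.  ]
```

View pics/wrist8.png

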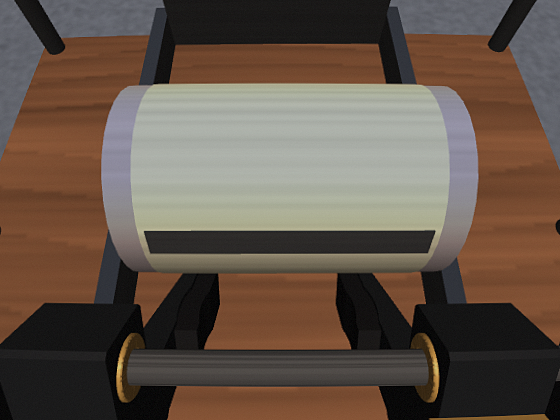

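Emit:
drive_tool(increments=[{"delta_pos":[-4,-3,1],"angular":[0,0,0.7]},{"delta_pos":[-5,1,1],"angular":[0,0,0.7]},{"delta_pos":[-5,4,1],"angular":[0,0,0]},{"delta_pos":[-3,3,0],"angular":[0,0,0]},{"delta_pos":[-2,2,0],"angular":[0,0,0]},{"delta_pos":[0,0,0],"angular":[0,0,0]},{"delta_pos":[0,0,0],"angular":[0,0,0]},{"delta_pos":[0,0,0],"angular":[0,0,0]},{"delta_pos":[0,0,0],"angular":[0,0,0]},{"delta_pos":[0,0,0],"angular":[0,0,0]}])

```text
time_s: 9.92
eef_pos: [591.7, 31.6, 42.0]
orientation: [0.673, 0.632, 0.318, -0.216]
contact_force: [-1.6, -0.5, -0.7]
opening: 53.0
```

```bash
python3 - <<'E'
from h import *
s,r=rep((-25,0,34))
E
```

```text
t 9.92 bay [-26.15  -0.31  41.99] rot err(tool deg) [-0.08  0.05 -0.5 ] F bay [-1.65 -0.24 -0.66] open 53.0
bay x,y,z axes in tool: [ 0.71  0.7  -0.  ] [-0. -0. -1.] [-0.7   0.71 -0.  ]
tool shift to goal [ 6.42 -4.9  -0.31]
```

Emit:
drive_tool(increments=[{"delta_pos":[2,-3,0],"angular":[0,0,-0.4]},{"delta_pos":[2,-2,0],"angular":[0,0,0]},{"delta_pos":[1,-1,0],"angular":[0,0,0]},{"delta_pos":[0,0,0],"angular":[0,0,0]},{"delta_pos":[1.3,1.5,0],"angular":[0,0,0]},{"delta_pos":[1.3,1.6,0],"angular":[0,0,0]},{"delta_pos":[1.3,1.9,0],"angular":[0,0,0]},{"delta_pos":[1.4,2,0],"angular":[0,0,0]},{"delta_pos":[1.4,2,0],"angular":[0,0,0]},{"delta_pos":[1.4,2,0],"angular":[0,0,0]}])

```text
time_s: 10.75
eef_pos: [599.8, 33.8, 31.1]
orientation: [0.67, 0.63, 0.323, -0.223]
contact_force: [-3.5, -0.8, 0.9]
opening: 52.5
```

```bash
python3 - <<'E'
from h import *
s,r=rep((-10,0,34))
cv2.imwrite("pics/wrist9.png",camera("wrist")[:,:,::-1])
E
```

```text
t 10.75 bay [-17.83   0.6   31.08] rot err(tool deg) [-0.22  0.08  0.59] F bay [-3.55 -0.21  0.94] open 52.5
bay x,y,z axes in tool: [ 0.7   0.71 -0.  ] [-0. -0. -1.] [-0.71  0.7  -0.  ]
tool shift to goal [3.39 7.64 0.56]
```

View pics/wrist9.png

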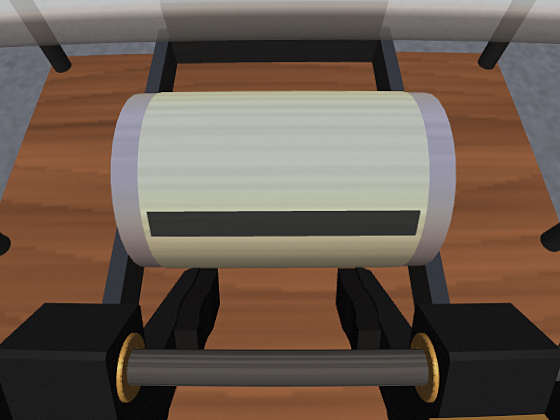

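Emit:
drive_tool(increments=[{"delta_pos":[1.3,2,0],"angular":[0,0,0.2]},{"delta_pos":[1.3,2,0],"angular":[0,0,0.2]},{"delta_pos":[1.3,2,0],"angular":[0,0,0.2]},{"delta_pos":[1.3,1.9,0],"angular":[0,0,0.1]},{"delta_pos":[1.3,1.9,0],"angular":[0,0,0]},{"delta_pos":[1.3,1.7,0],"angular":[0,0,0]},{"delta_pos":[1.3,1.7,0],"angular":[0,0,0]},{"delta_pos":[1,1.2,0],"angular":[0,0,0]},{"delta_pos":[0,0,0],"angular":[0,0,0]},{"delta_pos":[0,0,0],"angular":[0,0,0]}])

```text
time_s: 11.63
eef_pos: [621.6, 36.5, 36.2]
orientation: [0.673, 0.632, 0.318, -0.217]
contact_force: [-1.2, -0.3, -0.3]
opening: 52.8
```

```bash
python3 - <<'E'
from h import *
s,r=rep((-10,0,34))
cv2.imwrite("pics/wrist10.png",camera("wrist")[:,:,::-1])
E
```

```text
t 11.63 bay [ 4.08 -0.16 36.23] rot err(tool deg) [-0.17  0.1  -0.42] F bay [-1.24 -0.09 -0.33] open 52.8
bay x,y,z axes in tool: [ 0.71  0.7  -0.  ] [-0. -0. -1.] [-0.7   0.71 -0.  ]
tool shift to goal [ -8.46 -11.47  -0.11]
```

View pics/wrist10.png

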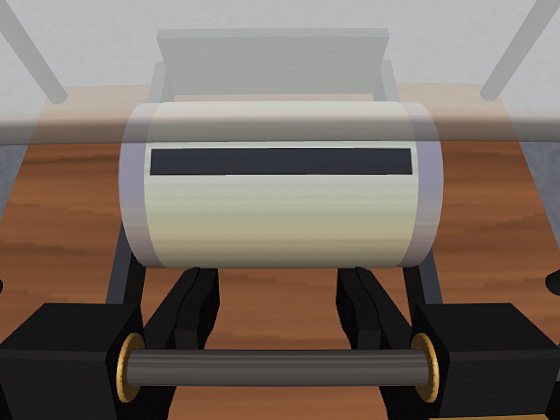

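Emit:
drive_tool(increments=[{"delta_pos":[-2,-2,0],"angular":[0,0,0]},{"delta_pos":[-4,-4,0],"angular":[0,0,0]},{"delta_pos":[-6,-6,0],"angular":[0,0,0]},{"delta_pos":[-8,-7,0],"angular":[0,0,0]},{"delta_pos":[-10,-7,0],"angular":[0,0,0]},{"delta_pos":[-12,-7,0],"angular":[0,0,0]},{"delta_pos":[-12,-7,0],"angular":[0,0,0]},{"delta_pos":[-6,-4,0],"angular":[0,0,0]},{"delta_pos":[0,0,0],"angular":[0,0,0]},{"delta_pos":[0,0,0],"angular":[0,0,0]}])

```text
time_s: 12.52
eef_pos: [542.3, 24.9, 47.9]
orientation: [0.673, 0.633, 0.317, -0.216]
contact_force: [0.5, 0.7, 0.7]
opening: 52.6
```

```bash
python3 - <<'E'
from h import *
s,r=rep()
cv2.imwrite("pics/wrist11.png",camera("wrist")[:,:,::-1])
cv2.imwrite("pics/side11.png",cv2.resize(camera("side")[110:315,205:425,::-1],None,fx=2.9,fy=2.9,interpolation=cv2.INTER_CUBIC))
cv2.imwrite("pics/scene11.png",cv2.resize(camera("scene")[175:365,190:410,::-1],None,fx=3.1,fy=3.1,interpolation=cv2.INTER_CUBIC))
E
```

```text
t 12.52 bay [-76.03   0.81  47.89] rot err(tool deg) [-0.21  0.08 -0.57] F bay [0.62 0.57 0.75] open 52.6
bay x,y,z axes in tool: [ 0.71  0.7  -0.  ] [-0. -0. -1.] [-0.7   0.71 -0.  ]
```

View pics/wrist11.png

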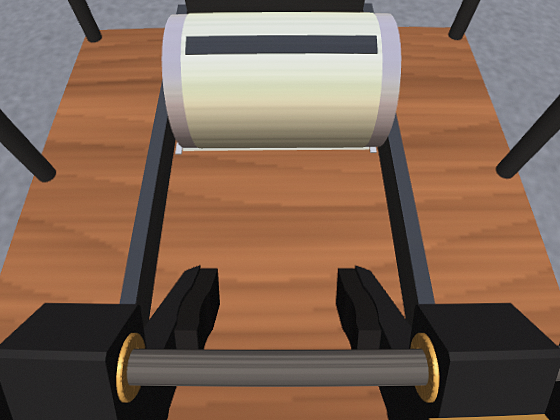

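View pics/side11.png

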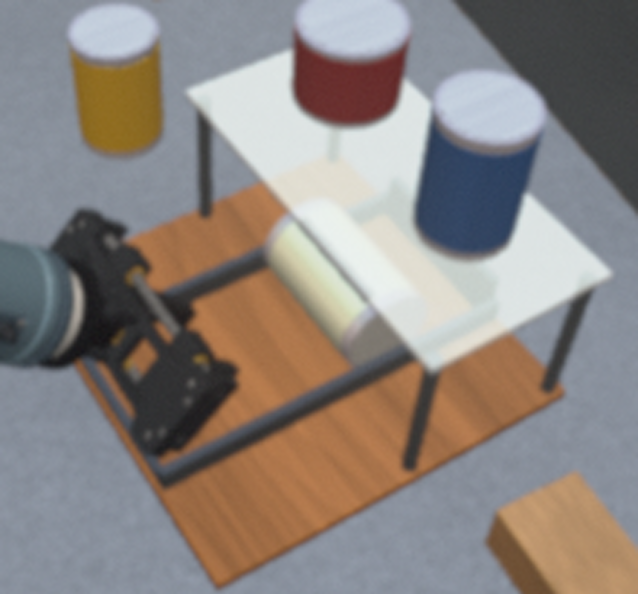

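View pics/scene11.png

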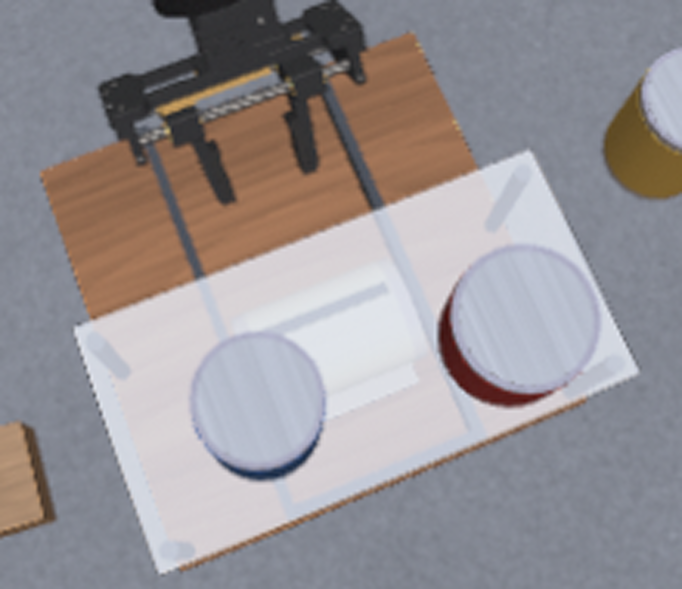

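```bash
python3 - <<'E'
from h import *
print(bay(on("scene",sc(403,317),50)))
s,r=rep()
M=np.eye(4);M[:3,:3]=r.as_matrix();M[:3,3]=s['eef_pos'];T=M@camera_params("wrist")['T_tool_cam']
im=cv2.imread("pics/wrist11.png")
print([ (i,im[i,280].tolist()) for i in list(range(6,18))+list(range(142,156))])
def xz(v,c=280):
    o,d=ray("wrist",(c,v),T);return bay(o),B.T@d
(o,d1),(_,d2)=xz(12.5),xz(148)
u=[d[[0,2]]/np.hypot(d[0],d[2]) for d in(d1,d2)]
b=u[0]+u[1];b/=np.linalg.norm(b);half=np.arccos(u[0]@u[1])/2
print("axis x,z from angle",o[[0,2]]+b*38/np.sin(half)," at z=50 x=",o[0]+b[0]*(50-o[2])/b[1])
# skew: bottom edge both sides
for px in [(185,148),(370,147.5)]:
    o,d=xz(px[1],px[0]);print(o+d*(20-o[2])/d[2])
# rib ends check
for px in [(179,151),(373,150)]:
    o,d=xz(px[1],px[0]);print("rib",o+d*(15-o[2])/d[2])
E
```

```text
[55.64 53.33 50.  ]
t 12.67 bay [-75.28   0.85  47.88] rot err(tool deg) [-0.17  0.06 -0.58] F bay [1.4  0.18 0.57] open 53.0
bay x,y,z axes in tool: [ 0.71  0.7  -0.  ] [-0. -0. -1.] [-0.7   0.71 -0.  ]
[(6, [35, 36, 38]), (7, [37, 38, 40]), (8, [34, 36, 39]), (9, [34, 34, 36]), (10, [27, 29, 28]), (11, [8, 4, 6]), (12, [210, 241, 231]), (13, [211, 235, 231]), (14, [211, 229, 226]), (15, [214, 228, 225]), (16, [218, 229, 227]), (17, [214, 227, 221]), (142, [80, 97, 104]), (143, [72, 90, 94]), (144, [72, 87, 94]), (145, [68, 85, 91]), (146, [62, 78, 84]), (147, [64, 78, 82]), (148, [219, 226, 220]), (149, [197, 210, 211]), (150, [78, 112, 164]), (151, [61, 100, 161]), (152, [72, 107, 166]), (153, [70, 106, 164]), (154, [69, 105, 160]), (155, [66, 102, 157])]
axis x,z from angle [46.83 51.55]  at z=50 x= 48.502688632979414
[23.68 60.62 20.  ]
[ 23.46 -58.36  20.  ]
rib [25.14 65.88 15.  ]
rib [ 25.29 -61.67  15.  ]
```

Emit:
drive_tool(increments=[{"delta_pos":[-10,2,0],"angular":[0,0,0]},{"delta_pos":[-15,3,0],"angular":[0,0,0]},{"delta_pos":[-20,5,0],"angular":[0,0,0]},{"delta_pos":[-20,5,0],"angular":[0,0,0]},{"delta_pos":[-20,5,0],"angular":[0,0,0]},{"delta_pos":[-15,5,0],"angular":[0,0,0]},{"delta_pos":[-5,2,0],"angular":[0,0,0]},{"delta_pos":[0,0,0],"angular":[0,0,0]},{"delta_pos":[0,0,0],"angular":[0,0,0]},{"delta_pos":[0,0,0],"angular":[0,0,0]}])

```text
time_s: 13.5
eef_pos: [489.5, 15.6, 144.6]
orientation: [0.674, 0.631, 0.318, -0.216]
contact_force: [-0.0, 0.9, 0.5]
opening: 53.1
```

```bash
python3 - <<'E'
from h import *
s,r=rep()
w=camera("wrist");cv2.imwrite("pics/wrist12.png",w[:,:,::-1])
cv2.imwrite("pics/side12.png",cv2.resize(camera("side")[110:315,205:425,::-1],None,fx=2.9,fy=2.9,interpolation=cv2.INTER_CUBIC))
cv2.imwrite("pics/scene12.png",cv2.resize(camera("scene")[175:365,190:410,::-1],None,fx=3.1,fy=3.1,interpolation=cv2.INTER_CUBIC))
for n,box in (("side",(190,380,240,440)),("scene",(260,430,210,435))):
    a,b=[cv2.imread(f"pics/{n}{k}.png").astype(int) for k in(11,12)]
    y0,y1,x0,x1=box;print(n,"diff",np.abs(a-b)[y0:y1,x0:x1].max(2).mean(),np.abs(a-b)[y0:y1,x0:x1].max())
E
```

```text
t 13.5 bay [-129.58   -0.09  144.64] rot err(tool deg) [ 0.01  0.   -0.5 ] F bay [0.13 0.85 0.49] open 53.1
bay x,y,z axes in tool: [0.71 0.7  0.  ] [-0.  0. -1.] [-0.7   0.71  0.  ]
side diff 1.6777105263157894 30
scene diff 1.7668496732026144 4
```

View pics/wrist12.png

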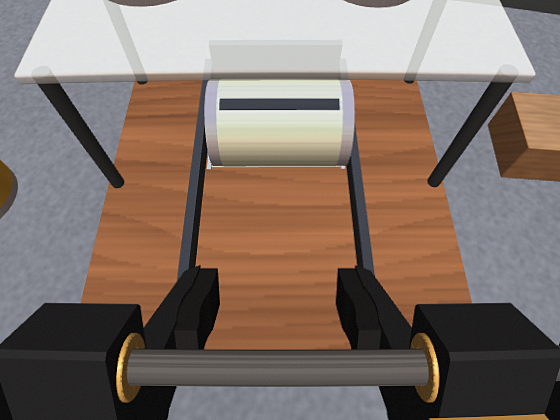

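View pics/scene12.png

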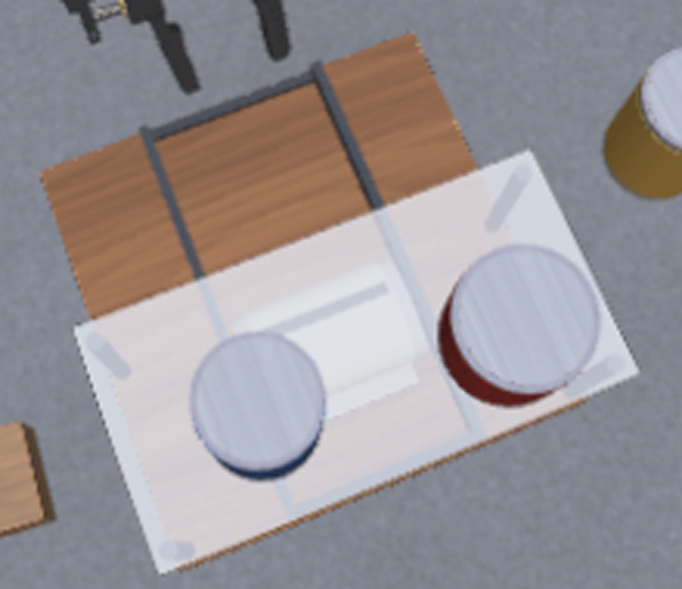

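```bash
python3 - <<'E'
from station import *
print(hand_in())
E
```

```text
the job is handed in; nothing more can be done
None
```

I rolled the tin down its lane with the half-open fingers sloped about 45 degrees. It went over the near rib, dropped into the rest under the clear shelf, and was handed in lying there. The whole job took about 13.6 s on the robot's clock.

**The push:** The near rib resisted with about 6 N. My first slow push there failed because the fingers slid down the tin's back, from 27 mm to 20 mm above the counter. I backed off, raised them and pushed again with slightly larger steps, and the tin went over.

**Last checks:**
- **Position:** the tin's axis measured 48 mm behind the board edge from the wrist camera and about 56 mm from the scene camera. I had put the rest's middle at about 51 mm. The two views differ by about 7 mm, so the position alone is not exact, but the tin can only sit still between the two ribs.
- **Square and still:** its rear edge was parallel to the ribs to within about 0.1 degrees. Pictures about 0.8 s apart matched to within noise over the tin in the scene view. The side view averaged the same small difference, with one stray pixel change of 30 that I did not trace.
- **Far plate:** the scene camera showed it in the same place as before, with no overrun visible.
- **Other tins and carton:** the tins on the shelf, the counter tin and the part of the carton in view looked unmoved.
- **Robot:** the gripper was withdrawn and touching nothing, with about 1 N of sensor noise. The highest wrist force I saw was about 6 N.

I could not read the seat plate's value directly, so that it is pressed is inferred from where the tin lies.

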